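Release and lift out the water filter cassette

TASK

Turn the steel keeper on the water filter dock until its pointed tongue points squarely at the small raised rib on the dock. Then pinch the grey cassette's two black side catches together, lift the cassette upright out of the dock and finish holding it there, in the air, catches still pinched, with its underside at least 5 cm above the dock's top; keep hold when the program ends. Leave the keeper at the rib and do not disturb the mug, jar and bowl.

Things in the scene. Friction and masses are not known exactly. Their poses are not given: they have to be found in the camera images.
- dock: White plastic filter dock, fixed to the counter, 210 x 144 x 62 mm high. Origin: on the counter directly under the centre of the cassette pocket, z up. The dock reaches from x -150 to +60 and y -72 to +72 in its own axes; its top is at z 62. Pocket 76 mm along x, floor at z 12; two lips along its y sides (54 mm apart) catch the teeth of the cassette. The keeper's vertical axis is at x -105, y 0
- keeper (a joint): Angle of the steel keeper about the vertical (rad), growing counter-clockwise seen from above. 0: its tongue points along the dock's +x, over a tab on the cassette's end, which it holds down (for values below about 0.5). At 1.2 the tongue points squarely at the rib. Turns from -0.35 to 1.65, with stops only at these ends; stays where it is left (friction about 0.04 Nm)
- keeper_grip (a point): Centre of the keeper's grip, on its axis, 92 mm above the counter. The grip is an upright steel bar 40 mm long (along the tongue), 12 mm thick, from 77 to 105 mm above the counter. Below it a flat tongue, 71 to 77 mm above the counter, 14 mm wide, points one way with a pointed end 51 mm from the axis. The point turns with the keeper: its x axis runs along the tongue
- mark (a point): Middle of the small raised steel rib on the dock's top, 16 x 6 mm and about 4 mm high, 65 mm from the keeper's axis in the direction 1.2 rad counter-clockwise from the dock's +x
- cassette: Loose grey filter cassette, 70 (x) x 40 (y) x 105 mm high, about 0.25 to 0.5 kg, standing in the dock's pocket with its axes along the dock's. Origin: centre of its underside, z up. A flat tab (32 mm wide, 51 to 57 mm above the underside) reaches out to x -64 under the keeper's tongue. While in the dock its top is 117 mm above the counter
- catch_left (a joint): Inward travel of the black catch on the cassette's +y side (m): 0 released, 0.008 fully pinched (stop). Slides level, towards the middle of the cassette; spring 4.8 N at 0 rising to 9.6 N at 0.008. Its tooth sits under the dock's lip and clears it from about 0.005
- catch_right (a joint): The same for the catch on the cassette's -y side
- pad_left (a point): Centre of the outer face of the left catch's thumb pad, 82 mm above the cassette's underside (94 mm above the counter when seated), 30 mm to the cassette's +y when released, 22 mm when pinched. The pad is 24 mm wide along x and 36 mm high (76 to 112 mm above the counter when seated). Pinch width over both pads 60 mm released, 44 mm fully pinched
- pad_right (a point): The same for the right catch, on the cassette's -y side
- mug: White mug, 80 mm across, 90 mm high, with a handle, origin at the centre of its underside; stands to the dock's +y side; leave alone
- jar: White jar with wooden cap, 70 mm across, 110 mm high, origin at the centre of its underside; stands to the dock's -y side; leave alone
- bowl: Blue bowl, 100 mm across, 45 mm high, origin at the centre of its underside; stands beyond the dock's +x end; leave alone

How it is judged:
By the outcome, as a careful person would: the job done as asked, in the order asked, and still so for the second after the job is handed in, while the arm keeps its last pose, push and grip.
It also fails if it takes over 48 s, if anything falls off the work surface, if the arm or the gripper's body presses on something with over 40 N, if the wrist force passes 120 N, or if a joint passes its speed limit or range.

ROBOT

A 7-joint arm with a two-finger parallel gripper is mounted at the origin on the work surface. World frame = base frame: x ahead of the robot, y to its left, z up, the work surface at z = 0. Lengths are in m, angles in degrees, forces in N, time in s.
With the tool pointing down it reaches from about 0.425 to 0.875 m from the base axis. Payload 4.7 kg.
Tool frame: the origin (TCP) lies between the finger pads; the fingertips stand env.tip_reach ahead of it and the grasp point (between the pads) lies 2 mm behind it (env.tip_reach is the distance from the TCP to the fingertips, in m); z points along the fingers, y is the line along which they close (so a half turn about z gives the same grasp; the last joint's range is limited). The gripper opens to 87 mm and grips with 3 to 60 N. Pads are 19 mm wide; open, the fingers measure 117 mm over their backs; the gripper's body (75 mm by 190 mm) begins 51 mm behind the grasp point.
Start: joints at [-68.291, 18.392, -4.016, 83.108, 1.295, 78.541, -3.26], TCP at [0.232, 0.607, 0.24] pointing down, gripper open.
Joint ranges: [-163.93, 163.93], [-17.29, 119.83], [-79.2, 71.16], [3.27, 140.29], [-89.18, 269.18], [5.43, 117.66], [-154.24, 154.24]. Speed limits (degrees/s): [147.25, 147.25, 180, 180, 180, 180, 180].

INTERFACE

Orientations are given as [roll, pitch, yaw] about the fixed x, y, z axes, in that order (R = Rz(yaw) Ry(pitch) Rx(roll)).
In Python, from cell import env gives the robot as it stands.
- The arm moves only by the tool steer_hand, called after "Call:" by a JSON object that holds its "method" and its "body", one argument or row to a line. Schema: {"type":"object","properties":{"deltas":{"type":"array","items":{"type":"object","properties":{"x":{"type":"number"},"y":{"type":"number"},"z":{"type":"number"},"yaw":{"type":"number"},"finger_gap":{"type":"number"}},"additionalProperties":false,"required":["finger_gap"]},"minItems":1,"maxItems":8},"grip_force":{"type":"number"},"only":{"type":"string"},"quiet":{"type":"boolean"},"lines":{"type":"string"}},"required":["deltas"],"additionalProperties":false}. deltas is a list of rows, 1 to 8 of them, each an object with the fields x, y, z (the shift in shares of 0.6 m (1.0 is 0.6 m)), yaw (a turn about the tool's z in a scale on which 1.0 is 90 degrees), finger_gap (the finger opening in m); a field left out counts as zero (the opening has to be given); each row is the pose to reach, as a shift and turn from the pose commanded when the call began, along the tool's axes at that moment; what a row does not reach only later rows make up. A row lasts 1/12 s, in which the tool goes at most 0.0417 m and 7.16 degrees, less where a joint would pass 70% of its speed; a pose out of reach is approached as far as the arm can. The fingers move at their own pace and stop on an object; grip_force is the grip in N (left out, the last holds). Time passes only in rows, so rows that do not move let the fingers close. The tool returns the time, the measured TCP pose, the force, the opening and the grip force at its end. only (a regular expression) keeps the lines of the reply that match it, lines (a string "A,B") keeps lines A to B, and quiet returns only ok. Input that does not fit is refused with a message, and nothing moves.
- env.get_obs(): the state, without advancing time (a new reading comes with each control period).
- env.read_camera(name): name is "scene" or "top" or "wrist"; returns a dict with "color" (480x640x3 uint8, blue, green, red), "fx", "fy", "cx", "cy" (pixels), "dist" ([k1, k2, p1, p2, k3] as OpenCV has them; the pictures are not rectified), "world_from_camera" (4x4, takes a point from camera to world coordinates). Camera axes: x right, y down, z forward; pixel columns grow to the right and rows downward; lengths in m; the calibration is good to about 2 mm. A picture is of the moment at which its call begins. There is no depth.
- env.sign_off(): hands the job in; it is judged then, once.
The state is a dict: "time_s": time; "qpos": joint angles; "joint_velocities": joint speeds; "effort": joint torques, N m; "tool_pos": TCP position; "tool_rot": TCP orientation; "force": force on the tool from outside, world axes, zero at the start; "wrist_torque": the same for the moment, N m; "grip_width": finger opening in m; "grasp_force": force on a finger pad.
Only numpy, scipy, OpenCV 4.12 (cv2) and the standard library are available. Lean on these libraries where they do the work, as an engineer would, in place of code of your own. Each camera call takes 0.05 s, during which the arm holds its last target. There are 200 camera calls.

## Working session

There is one attempt and no reset: what is moved stays moved. The work goes in short steps, Python scripts to look and compute and a tool call to move; the robot and the scene stay as the last step left them, time stands still between calls to the robot, and variables do not carry over. Pictures are saved under pics/ and viewed, at most 10 in all, crops included, and the job is handed in when it is done.

```bash
ls; mkdir -p pics
```

Run:
```python
from cell import env
import cv2
print(env.get_obs(), env.tip_reach)
for n in ("scene","top"):
    r=env.read_camera(n); cv2.imwrite(f"pics/{n}0.png",r["color"])
    print(n,r["fx"],r["fy"],r["cx"],r["cy"],r["dist"],r["world_from_camera"])
```

```text
cell.py
pics
{'time_s': 0.0, 'qpos': array([-68.29025582,  18.43841575,  -4.01441078,  83.17448535,
         1.29470773,  78.54088536,  -3.25978577]), 'joint_velocities': array([-0.0162796 ,  0.12201664, -0.03133965, -0.11876973, -0.05600707,
       -0.12314067, -0.07727783]), 'effort': array([-2.73514515e-04, -4.91292286e+01, -4.03990103e-01, -3.12516904e+01,
       -6.39516930e-02,  4.39185882e-02,  2.17985485e-04]), 'tool_pos': array([0.23177019, 0.60671907, 0.23847228]), 'tool_rot': array([-1.79891435e+02,  5.82432545e-03,  1.59099094e+02]), 'force': array([ 0.07509454, -0.28555731, -1.15051241]), 'wrist_torque': array([-0.0285947 ,  0.03965434, -0.03916971]), 'grasp_force': 0.0, 'grip_width': 0.0875021965924759} 0.017
scene 583.6574934161403 583.6574934161403 309.4929634016309 245.2653460827525 [-0.0307688  0.         0.         0.         0.       ] [[-0.62789217  0.52833209 -0.57150382  1.26439964]
 [ 0.77828546  0.42168271 -0.46524771  0.55910942]
 [-0.00481201 -0.73691851 -0.67596446  0.80725664]
 [ 0.          0.          0.          1.        ]]
top 514.7214786875018 514.7214786875018 314.0020785639993 248.87935986837834 [0.02811394 0.         0.         0.         0.        ] [[-0.02932003 -0.97840667  0.20459894  0.44858411]
 [-0.99956654  0.02815459 -0.00860551  0.09676219]
 [ 0.00265929 -0.20476256 -0.97880806  1.11195492]
 [ 0.          0.          0.          1.        ]]
```

View pics/scene0.png

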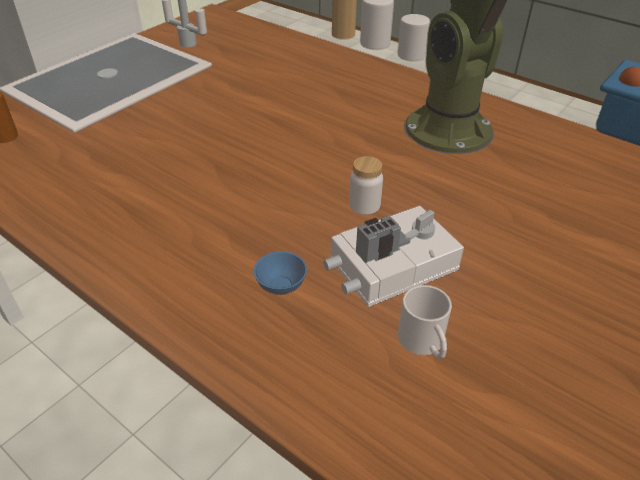

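View pics/top0.png

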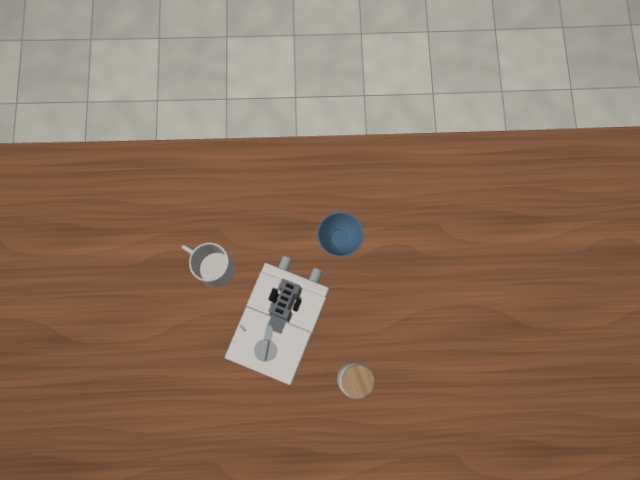

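The scene view shows the dock at about (395,250), with the mug at (425,320), the jar at (366,185) and the bowl at (280,273). In the top view, the dock-top corners are near (265,263), (328,289), (291,384) and (225,357). The keeper is at about (265,350) and the rib at (242,328).

Create h.py:
```python
import numpy as np, cv2
from cell import env
def ray(r,p,z):
    K=np.array([[r["fx"],0,r["cx"]],[0,r["fy"],r["cy"]],[0,0,1]])
    q=cv2.undistortPoints(np.array(p,float).reshape(-1,1,2),K,np.array(r["dist"])).reshape(-1,2)
    T=r["world_from_camera"]; d=np.c_[q,np.ones(len(q))]@T[:3,:3].T; o=T[:3,3]
    return o+d*((z-o[2])/d[:,2])[:,None]
def pix(r,P):
    K=np.array([[r["fx"],0,r["cx"]],[0,r["fy"],r["cy"]],[0,0,1]])
    T=np.linalg.inv(r["world_from_camera"])
    return cv2.projectPoints(np.array(P,float).reshape(-1,1,3),cv2.Rodrigues(T[:3,:3])[0],T[:3,3],K,np.array(r["dist"]))[0].reshape(-1,2)
```

Run:
```python
from h import *
r=env.read_camera("top"); im=r["color"]
hsv=cv2.cvtColor(im,cv2.COLOR_BGR2HSV)
m=((hsv[...,1]<45)&(hsv[...,2]>150)).astype(np.uint8); m[:255]=0;m[:,:222]=0;m[:,332:]=0; m[390:]=0
m=cv2.morphologyEx(m,cv2.MORPH_OPEN,np.ones((3,3)))
c=max(cv2.findContours(m,0,1)[0],key=cv2.contourArea)
box=cv2.boxPoints(cv2.minAreaRect(c)); W=ray(r,box,.062)
print(box,W)
for i in range(4):
    d=W[(i+1)%4]-W[i]; print(np.linalg.norm(d),np.degrees(np.arctan2(d[1],d[0])))
a=cv2.resize(im[255:395,215:335],None,fx=4,fy=4,interpolation=2)[:560]
s=env.read_camera("scene")["color"]
b=cv2.resize(s[200:310,320:470],None,fx=2,fy=2,interpolation=2)
o=np.zeros((560,780,3),np.uint8);o[:560,:480]=a;o[:220,480:780]=b
cv2.imwrite("pics/c1.png",o)
```

```text
[[223.6294  357.64432]
 [269.12817 249.31383]
 [334.7351  276.86874]
 [289.23633 385.19922]] [[0.45210267 0.2738624  0.062     ]
 [0.669819   0.18097923 0.062     ]
 [0.6079297  0.04655513 0.062     ]
 [0.39513207 0.14436083 0.062     ]]
0.23670166970981402 -23.104294424052856
0.14798690009002352 -114.7214993479215
0.23419817205756985 155.3156189459116
0.14147898964852074 66.25424550048731
```

View pics/c1.png

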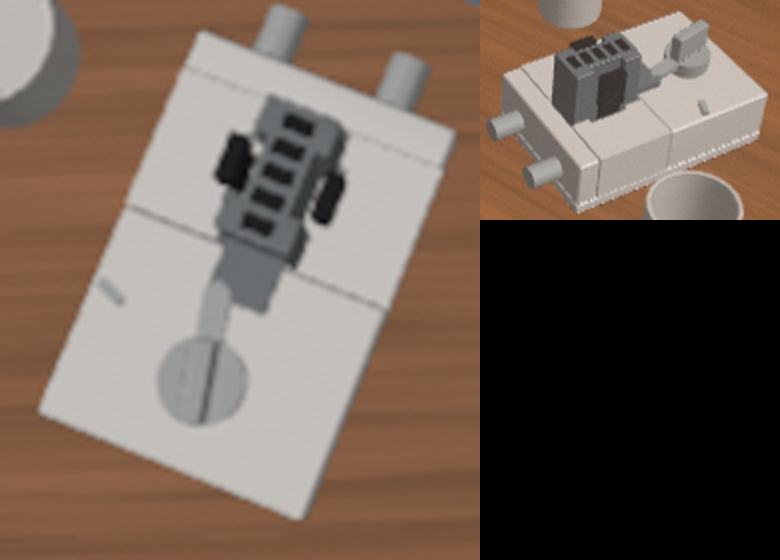

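The crop shows the dock-top corners at crop pixels (40,412), (302,520), (455,130) and (200,30). The keeper's disc is at (203,381), with its tongue pointing towards (217,285). The rib is at (111,292) and the black catches are at (235,162) and (328,197).

Run:
```python
from h import *
r=env.read_camera("top")
f=lambda p:(np.array(p,float)+.5)/4-.5+[215,255]
W=ray(r,f([(40,412),(302,520),(455,130),(200,30)]),.062)[:,:2]
M=np.array([(-.15,.072),(-.15,-.072),(.06,-.072),(.06,.072)])
A=M-M.mean(0);B=W-W.mean(0);U,S,V=np.linalg.svd(A.T@B);R=V.T@U.T
t=W.mean(0)-R@M.mean(0);yaw=np.arctan2(R[1,0],R[0,0])
print("dock",t,np.degrees(yaw),"resid mm",(W-(M@R.T+t))*1e3)
ax=R@[-.105,0]+t; rib=R@(np.array([-.105,0])+.065*np.array([np.cos(1.2),np.sin(1.2)]))+t
print("axis",ax,"rib pred",rib,"meas",ray(r,f([(111,292)]),.066))
print("disc meas",ray(r,f([(203,381)]),.066))
print("pads mid",ray(r,f([(281.5,179)]),.112), "gripbar top ends pred")
# bar top dark/bright edge: line (217,340)-(203,423); tongue (217,285)
for z in(.105,.077):
  a=ray(r,f([(217,342),(203,423)]),z);d=a[0]-a[1];print(z,a,np.degrees(np.arctan2(d[1],d[0])-yaw))
tip=ray(r,f([(219,280)]),.077)[0,:2];d=tip-ax;print("tongue",d,np.degrees(np.arctan2(d[1],d[0])-yaw))
# scene check: project model points
s=env.read_camera("scene");
P=lambda x,y,z:[*(R@[x,y]+t),z]
print(pix(s,[P(*m,.062) for m in M]+[P(-.105,0,.105),[*rib,.066],P(0,0,.117)]))
```

```text
dock [0.56092675 0.14862926] -23.220473175213577 resid mm [[ 0.6132164  -2.05176025]
 [ 1.48053209  0.98773561]
 [-0.61352038  1.59660004]
 [-1.48022812 -0.5325754 ]]
axis [0.46443233 0.19002765] rib pred [0.50996354 0.23641632] meas [[0.50983231 0.23611704 0.066     ]]
disc meas [[0.46463792 0.19037603 0.066     ]]
pads mid [[0.55898571 0.14726454 0.112     ]] gripbar top ends pred
0.105 [[0.48221817 0.17999124 0.105     ]
 [0.44441163 0.18706022 0.105     ]] 12.6297336864416
0.077 [[0.48315342 0.18230556 0.077     ]
 [0.44429561 0.1895711  0.077     ]] 12.629733686441586
tongue [ 0.04904593 -0.00903787] 12.779499720457322
[[463.98663062 244.97012382]
 [419.11287713 203.14143782]
 [329.81593851 235.23264514]
 [369.83510458 282.95213479]
 [424.85892665 213.16365547]
 [431.2653058  251.50077896]
 [378.62025497 225.39154268]]
```

The rows are not in the units I measure in: shifts go in shares of 0.6 m and turns go in shares of 90 degrees. I convert before sending: -0.23 m / 0.6 = -0.3833, -0.2 m / 0.6 = -0.3333, -10.4 degrees / 90 = -0.1156.

Call:
{"method": "steer_hand", "body": {
  "deltas": [
    {"x":-0.0333, "y":-0.0283, "finger_gap":0.06},
    {"x":-0.0833, "y":-0.07, "yaw":-0.0222, "finger_gap":0.06},
    {"x":-0.1333, "y":-0.1117, "yaw":-0.0444, "finger_gap":0.06},
    {"x":-0.1833, "y":-0.1533, "yaw":-0.0667, "finger_gap":0.06},
    {"x":-0.2333, "y":-0.195, "yaw":-0.0889, "finger_gap":0.06},
    {"x":-0.2833, "y":-0.2367, "yaw":-0.1156, "finger_gap":0.06},
    {"x":-0.3333, "y":-0.2783, "yaw":-0.1156, "finger_gap":0.06},
    {"x":-0.3833, "y":-0.32, "yaw":-0.1156, "finger_gap":0.06}
  ],
  "grip_force": 20
}}

```text
time_s: 0.97
tool_pos: [0.3789, 0.344, 0.2398]
tool_rot: [180.0, 0.0, 169.5]
force: [0.8, 0.9, 0.1]
grip_width: 0.0602
grasp_force: 0.0
```

Add to h.py:
```python
def go(P,yaw,n=None):
    """shift (tool axes) and turn from the measured pose to TCP P, yaw deg"""
    from scipy.spatial.transform import Rotation as Ro
    o=env.get_obs();R=Ro.from_euler("xyz",o["tool_rot"],degrees=True).as_matrix()
    print("pose",o["tool_pos"],o["tool_rot"],"shift",R.T@(np.array(P)-o["tool_pos"]),"turn",(o["tool_rot"][2]-yaw+180)%360-180,"F",o["force"],"t",o["time_s"])
```

```bash
python3 -c "
from h import *
go([.4644,.19,.2],169.5)"
```

```text
pose [0.37890877 0.3439685  0.23975985] [1.79966217e+02 1.20419220e-02 1.69509253e+02] shift [-0.11208791 -0.13585228  0.03970331] turn 0.009253429888531173 F [0.76073691 0.89130643 0.08364452] t 0.9667
```

Converted, -0.136 m / 0.6 = -0.2267, -0.12 m / 0.6 = -0.2.

Call:
{"method": "steer_hand", "body": {
  "deltas": [
    {"x":-0.0417, "y":-0.05, "finger_gap":0.05},
    {"x":-0.0833, "y":-0.1, "z":0.0167, "finger_gap":0.05},
    {"x":-0.125, "y":-0.15, "z":0.0333, "finger_gap":0.05},
    {"x":-0.1667, "y":-0.2, "z":0.05, "finger_gap":0.05},
    {"x":-0.1867, "y":-0.2267, "z":0.0667, "finger_gap":0.05},
    {"x":-0.1867, "y":-0.2267, "z":0.0667, "finger_gap":0.05},
    {"x":-0.1867, "y":-0.2267, "z":0.0667, "finger_gap":0.05}
  ]
}}

```text
time_s: 1.55
tool_pos: [0.4637, 0.1904, 0.1992]
tool_rot: [-180.0, -0.1, 169.3]
force: [-0.4, 0.4, 0.3]
grip_width: 0.05
grasp_force: 0.0
```

Run:
```python
from h import *
go([.4644,.19,.099],169.5)
r=env.read_camera("wrist"); im=r["color"].copy(); 
t=np.array([.5609,.1486]);y=np.radians(-23.22);R=np.array([[np.cos(y),-np.sin(y)],[np.sin(y),np.cos(y)]])
P=lambda x,y,z:[*(R@[x,y]+t),z]
q=pix(r,[P(-.15,.072,.062),P(-.15,-.072,.062),P(-.105,0,.105),P(-.105+.065*np.cos(1.2),.065*np.sin(1.2),.066),P(-.064,.016,.069),P(-.064,-.016,.069)])
print(q,r["world_from_camera"])
for p in q: cv2.circle(im,tuple(int(v) for v in p),3,(0,0,255),1)
cv2.imwrite("pics/w1.png",im)
```

```text
pose [0.46373662 0.1903514  0.19915694] [-1.79983306e+02 -5.36248836e-02  1.69308465e+02] shift [-0.00081079 -0.00019304  0.10015628] turn -0.19153497961642074 F [-0.44374954  0.38443392  0.32170605] t 1.55
[[428.78861215 195.75435295]
 [233.38954628 151.51927956]
 [318.76015215 249.4213339 ]
 [389.9780627  281.01190889]
 [327.60371262 291.56562235]
 [286.01673462 282.86169402]] [[ 1.83953896e-01  9.51123735e-01  2.48041538e-01  3.96253118e-01]
 [ 9.82934838e-01 -1.78067147e-01 -4.61648628e-02  2.02829586e-01]
 [ 2.59552222e-04  2.52300875e-01 -9.67648800e-01  3.44792344e-01]
 [ 0.00000000e+00  0.00000000e+00  0.00000000e+00  1.00000000e+00]]
```

View pics/w1.png

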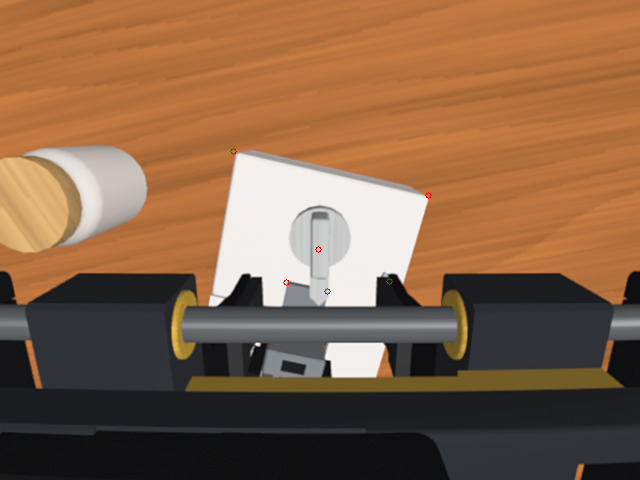

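The wrist view shows the bar upright in the picture, around columns 311 to 328 and centred at about (319,247). The predicted dock corners, (233,151) and (428,196), lie within 1–3 px of the real ones. Descending now.

Converted, 0.1 m / 0.6 = 0.1667, 0.09 m / 0.6 = 0.15.

Call:
{"method": "steer_hand", "body": {
  "deltas": [
    {"z":0.0333, "finger_gap":0.05},
    {"z":0.075, "finger_gap":0.05},
    {"z":0.1167, "finger_gap":0.05},
    {"x":-0.0008, "z":0.15, "finger_gap":0.05},
    {"x":-0.0008, "z":0.1667, "finger_gap":0.05},
    {"x":-0.0008, "z":0.1667, "finger_gap":0.05},
    {"x":-0.0008, "z":0.1667, "finger_gap":0.05}
  ],
  "grip_force": 25
}}

```text
time_s: 2.18
tool_pos: [0.464, 0.1928, 0.1001]
tool_rot: [180.0, 0.0, 169.6]
force: [0.3, -0.4, 0.6]
grip_width: 0.0501
grasp_force: 0.0
```

Call:
{"method": "steer_hand", "body": {
  "deltas": [
    {"finger_gap":0.0},
    {"finger_gap":0.0},
    {"finger_gap":0.0},
    {"finger_gap":0.0},
    {"finger_gap":0.0}
  ],
  "grip_force": 25
}}

```text
time_s: 2.6
tool_pos: [0.4644, 0.1918, 0.1001]
tool_rot: [180.0, 0.0, 169.5]
force: [-0.5, 0.4, -0.7]
grip_width: 0.0245
grasp_force: 0.0
```

```bash
python3 -c "
from h import *
go([.4644,.19,.099],225.6)"
```

```text
pose [0.46442514 0.19175257 0.10012139] [1.79954006e+02 4.23526009e-02 1.69495738e+02] shift [-0.00029396 -0.00172869  0.00112022] turn -56.104261859753706 F [-0.51972538  0.42101026 -0.73959239] t 2.6
```

Call:
{"method": "steer_hand", "body": {
  "deltas": [
    {"finger_gap":0.0},
    {"finger_gap":0.0},
    {"finger_gap":0.0},
    {"finger_gap":0.0},
    {"finger_gap":0.0},
    {"finger_gap":0.0}
  ],
  "grip_force": 25
}}

```text
time_s: 3.1
tool_pos: [0.4641, 0.1907, 0.0997]
tool_rot: [-179.9, -0.0, 169.5]
force: [-1.2, -4.8, 5.8]
grip_width: 0.0117
grasp_force: 25.0
```

```bash
python3 -c "
from h import *
go([.4644,.19,.099],225.6)"
```

```text
pose [0.46413401 0.19072034 0.09970971] [-1.79936014e+02 -9.75396323e-03  1.69469737e+02] shift [-0.00039328 -0.0006588   0.00071037] turn -56.13026252342891 F [-1.15373647 -4.8380326   5.79442025] t 3.1
```

Converted, -0.001 m / 0.6 = -0.0017, -52 degrees / 90 = -0.5778.

Call:
{"method": "steer_hand", "body": {
  "deltas": [
    {"y":-0.0017, "yaw":-0.0556, "finger_gap":0},
    {"y":-0.0017, "yaw":-0.1333, "finger_gap":0},
    {"y":-0.0017, "yaw":-0.2111, "finger_gap":0},
    {"y":-0.0017, "yaw":-0.2889, "finger_gap":0},
    {"y":-0.0017, "yaw":-0.3667, "finger_gap":0},
    {"y":-0.0017, "yaw":-0.4444, "finger_gap":0},
    {"y":-0.0017, "yaw":-0.5222, "finger_gap":0},
    {"y":-0.0017, "yaw":-0.5778, "finger_gap":0}
  ],
  "grip_force": 25
}}

```text
time_s: 3.77
tool_pos: [0.4642, 0.1904, 0.0997]
tool_rot: [-180.0, 0.0, -138.2]
force: [-1.1, -2.9, 4.1]
grip_width: 0.0119
grasp_force: 25.0
```

Call:
{"method": "steer_hand", "body": {
  "deltas": [
    {"yaw":-0.0333, "finger_gap":0},
    {"yaw":-0.0456, "finger_gap":0},
    {"yaw":-0.0456, "finger_gap":0},
    {"yaw":-0.0456, "finger_gap":0}
  ]
}}

```text
time_s: 4.1
tool_pos: [0.4642, 0.1904, 0.0997]
tool_rot: [-180.0, 0.0, -134.5]
force: [-0.7, -4.1, 3.3]
grip_width: 0.0119
grasp_force: 25.0
```

```bash
python3 -c "
from h import *
go([.4644,.19,.099],225.6)"
```

```text
pose [0.4641817  0.19042651 0.09972508] [-1.79976843e+02  1.39247167e-02 -1.34473447e+02] shift [ 0.00015159 -0.00045429  0.00072522] turn -0.07344737402007695 F [-0.70164204 -4.05921808  3.2947016 ] t 4.1
```

Converted, -0.03 m / 0.6 = -0.05, -0.01 m / 0.6 = -0.0167.

Call:
{"method": "steer_hand", "body": {
  "deltas": [
    {"finger_gap":0.05},
    {"finger_gap":0.05},
    {"finger_gap":0.05},
    {"finger_gap":0.05},
    {"finger_gap":0.05},
    {"finger_gap":0.05},
    {"z":-0.0167, "finger_gap":0.05},
    {"z":-0.05, "finger_gap":0.05}
  ]
}}

```text
time_s: 4.77
tool_pos: [0.4622, 0.1899, 0.1282]
tool_rot: [179.9, -0.3, -134.4]
force: [0.3, 0.4, -0.2]
grip_width: 0.0491
grasp_force: 0.0
```

Call:
{"method": "steer_hand", "body": {
  "deltas": [
    {"z":-0.05, "finger_gap":0.06},
    {"z":-0.1167, "finger_gap":0.08},
    {"x":-0.05, "z":-0.1667, "finger_gap":0.087},
    {"x":-0.1, "z":-0.1667, "finger_gap":0.087},
    {"x":-0.1, "z":-0.1667, "finger_gap":0.087}
  ]
}}

```text
time_s: 5.18
tool_pos: [0.5093, 0.2385, 0.2327]
tool_rot: [-179.9, 0.5, -134.2]
force: [-0.9, 0.1, -1.8]
grip_width: 0.0753
grasp_force: 0.0
```

Run:
```python
from h import *
go([.5609,.1486,.2],156.8)
ims=[]
for n,(x,y,w,h,k) in {"top":(215,255,120,140,4),"scene":(380,190,90,90,3)}.items():
    ims.append(cv2.resize(env.read_camera(n)["color"][y:y+h,x:x+w],None,fx=k,fy=k,interpolation=2))
o=np.zeros((560,780,3),np.uint8);o[:560,:480]=ims[0];o[:270,480:750]=ims[1]
cv2.imwrite("pics/c2.png",o); cv2.imwrite("pics/w2.png",env.read_camera("wrist")["color"])
```

```text
pose [0.50931625 0.23850717 0.23271649] [-179.92912224    0.47836638 -134.21618753] shift [ 0.02873701 -0.09962888  0.03260097] turn 68.9838124712719 F [-0.91302784  0.07867515 -1.75707684] t 5.1833
```

View pics/c2.png

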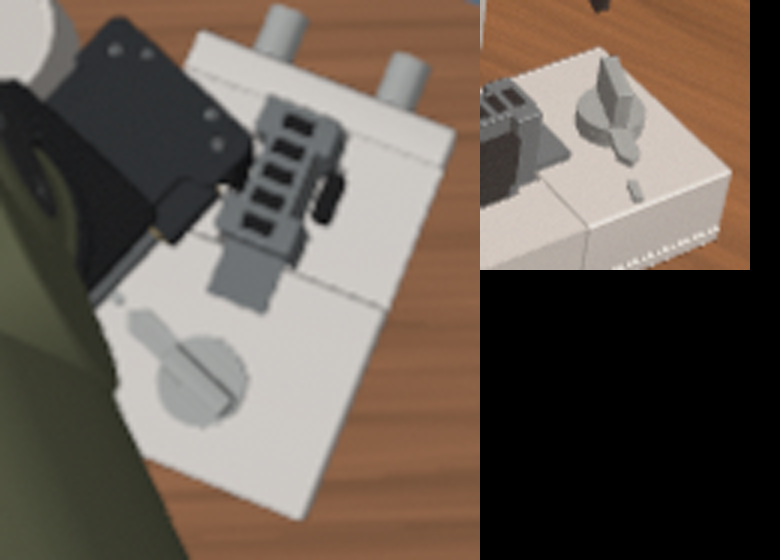

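View pics/w2.png

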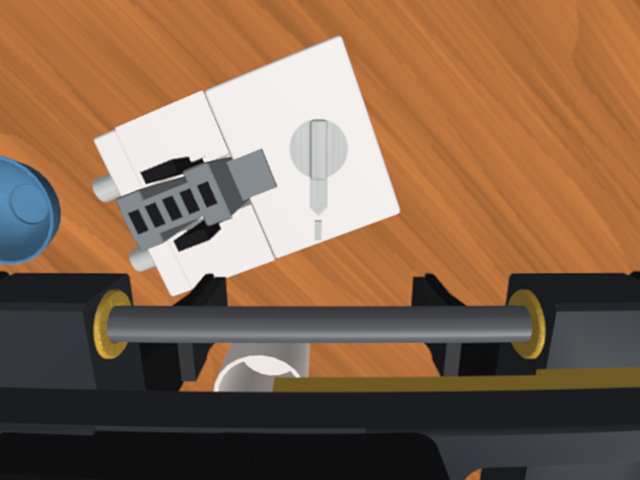

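The keeper check is good: in the wrist view the tongue tip (319,213) and rib (318,230) line up with the axis column (318). The catches are at (170,168) and (198,236), and the cassette's slot row is centred at about (172,208).

Run:
```python
from h import *
r=env.read_camera("wrist"); im=r["color"]
print("slots mid",ray(r,[(172,207.7)],.117))
g=im.max(2); m=(g<55).astype(np.uint8); m[260:]=0;m[:140]=0;m[:,:125]=0;m[:,240:]=0
for c in cv2.findContours(m,0,1)[0]:
    if cv2.contourArea(c)>40:
        R=cv2.minAreaRect(c); print(R,ray(r,[R[0]],.112)[0],ray(r,[R[0]],.094)[0])
a=ray(r,[(319,213),(318,230)],.07);print(a)
go([.5609,.1486,.2],156.8)
```

```text
slots mid [[0.56005517 0.14743973 0.117     ]]
((197.7980194091797, 236.98602294921875), (18.2147159576416, 46.86494827270508), 55.304847717285156) [0.56487458 0.17288239 0.112     ] [0.57221279 0.17213885 0.094     ]
((138.00001525878906, 223.5000457763672), (22.360679626464844, 9.391485214233398), 63.43495178222656) [0.58760845 0.13718654 0.112     ] [0.5965017  0.13400134 0.094     ]
((155.00001525878906, 216.50003051757812), (22.360679626464844, 9.391485214233398), 63.43495178222656) [0.57521761 0.14241006 0.112     ] [0.5832633  0.13958215 0.094     ]
((172.40000915527344, 209.80001831054688), (22.360679626464844, 9.838699340820312), 63.43495178222656) [0.5629563  0.14787971 0.112     ] [0.5701633  0.14542594 0.094     ]
((189.5273895263672, 202.9872283935547), (22.654579162597656, 10.149249076843262), 64.98310089111328) [0.55092438 0.1530852  0.112     ] [0.55730837 0.15098749 0.094     ]
((207.13917541503906, 195.9381561279297), (22.946823120117188, 10.254996299743652), 66.03751373291016) [0.5386799  0.15834028 0.112     ] [0.54422634 0.15660203 0.094     ]
((172.51377868652344, 169.54588317871094), (14.750526428222656, 61.588233947753906), 73.3007583618164) [0.54206238 0.13012808 0.112     ] [0.54784019 0.12646006 0.094     ]
[[0.49829766 0.22548093 0.07      ]
 [0.50852378 0.23481253 0.07      ]]
pose [0.50538208 0.23263468 0.22927418] [ 1.79990742e+02 -8.20787055e-02 -1.34434160e+02] shift [ 0.02109596 -0.09847938  0.02928851] turn 68.76583970265699 F [-0.74780631 -0.34120386 -0.13933015] t 5.3833
```

Converted, -0.0985 m / 0.6 = -0.1642, -0.085 m / 0.6 = -0.1417, 56 degrees / 90 = 0.6222.

Call:
{"method": "steer_hand", "body": {
  "deltas": [
    {"x":0.005, "y":-0.02, "yaw":0.0778, "finger_gap":0.087},
    {"x":0.01, "y":-0.0417, "yaw":0.1556, "finger_gap":0.087},
    {"x":0.015, "y":-0.0667, "yaw":0.2333, "finger_gap":0.087},
    {"x":0.02, "y":-0.0917, "yaw":0.3111, "finger_gap":0.087},
    {"x":0.025, "y":-0.1167, "yaw":0.3889, "finger_gap":0.087},
    {"x":0.03, "y":-0.1417, "yaw":0.4667, "finger_gap":0.087},
    {"x":0.035, "y":-0.1642, "yaw":0.5444, "finger_gap":0.087},
    {"x":0.035, "y":-0.1642, "yaw":0.6222, "finger_gap":0.087}
  ]
}}

```text
time_s: 6.05
tool_pos: [0.5623, 0.1447, 0.2295]
tool_rot: [-179.9, 0.0, 168.9]
force: [-0.7, -1.8, -0.7]
grip_width: 0.0872
grasp_force: 0.0
```

Call:
{"method": "steer_hand", "body": {
  "deltas": [
    {"yaw":0.0667, "finger_gap":0.087},
    {"yaw":0.1422, "finger_gap":0.087},
    {"z":0.0167, "yaw":0.1422, "finger_gap":0.087},
    {"z":0.05, "yaw":0.1422, "finger_gap":0.087},
    {"z":0.05, "yaw":0.1422, "finger_gap":0.087},
    {"z":0.05, "yaw":0.1422, "finger_gap":0.087}
  ]
}}

```text
time_s: 6.55
tool_pos: [0.5601, 0.1489, 0.1981]
tool_rot: [-179.9, -0.2, 156.9]
force: [-0.0, -0.1, 0.5]
grip_width: 0.0873
grasp_force: 0.0
```

Run:
```python
from h import *
go([.5609,.1486,.096],156.7)
cv2.imwrite("pics/w3.png",env.read_camera("wrist")["color"])
```

```text
pose [0.56012996 0.14885295 0.19807548] [-1.79864184e+02 -1.50224227e-01  1.56901046e+02] shift [-0.00107517  0.00031139  0.10207256] turn 0.20104554704747102 F [-0.01710181 -0.09910656  0.4996203 ] t 6.55
```

View pics/w3.png

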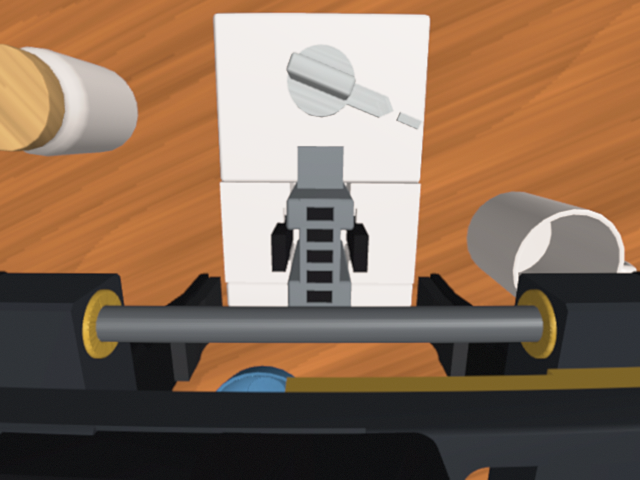

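The cassette is centred at column 320 and square between the fingers (inner edges at about 221 and 418). The mug and jar are clear, so I'll descend.

Converted, 0.102 m / 0.6 = 0.17, 0.09 m / 0.6 = 0.15.

Call:
{"method": "steer_hand", "body": {
  "deltas": [
    {"x":-0.0017, "z":0.0333, "finger_gap":0.087},
    {"x":-0.0017, "z":0.075, "finger_gap":0.087},
    {"x":-0.0017, "z":0.1167, "finger_gap":0.087},
    {"x":-0.0017, "z":0.15, "finger_gap":0.087},
    {"x":-0.0017, "z":0.17, "finger_gap":0.087},
    {"x":-0.0017, "z":0.17, "finger_gap":0.087},
    {"x":-0.0017, "z":0.17, "finger_gap":0.087},
    {"x":-0.0017, "z":0.17, "finger_gap":0.087}
  ],
  "grip_force": 38
}}

```text
time_s: 7.27
tool_pos: [0.5638, 0.1495, 0.0993]
tool_rot: [179.9, 0.1, 156.8]
force: [0.4, -0.1, 1.0]
grip_width: 0.087
grasp_force: 0.0
```

```bash
python3 -c "
from h import *
go([.5609,.1486,.096],156.7)"
```

```text
pose [0.5638036  0.14945643 0.09934845] [1.79884691e+02 1.20564117e-01 1.56810601e+02] shift [ 0.00233881 -0.00193732  0.00333965] turn 0.11060146878139676 F [ 0.359339   -0.1354997   1.02828825] t 7.2667
```

Call:
{"method": "steer_hand", "body": {
  "deltas": [
    {"finger_gap":0.066},
    {"finger_gap":0.066},
    {"finger_gap":0.066},
    {"finger_gap":0.066},
    {"finger_gap":0.066},
    {"finger_gap":0.066}
  ]
}}

```text
time_s: 7.77
tool_pos: [0.5626, 0.1492, 0.0977]
tool_rot: [180.0, 0.0, 156.8]
force: [-0.5, 0.2, 0.0]
grip_width: 0.0668
grasp_force: 0.0
```

```bash
python3 -c "
from h import *
go([.5609,.1486,.096],156.7)"
```

```text
pose [0.56258078 0.14918477 0.09772669] [1.79987156e+02 9.04025433e-03 1.56803074e+02] shift [ 0.00131483 -0.00119993  0.00172621] turn 0.10307439153393716 F [-0.47621539  0.19857397  0.03968345] t 7.7667
```

Converted, -0.001 m / 0.6 = -0.0017.

Call:
{"method": "steer_hand", "body": {
  "deltas": [
    {"y":-0.0017, "finger_gap":0.04},
    {"y":-0.0017, "finger_gap":0.04},
    {"y":-0.0017, "finger_gap":0.04},
    {"y":-0.0017, "finger_gap":0.04},
    {"y":-0.0017, "finger_gap":0.04},
    {"y":-0.0017, "finger_gap":0.04},
    {"y":-0.0017, "finger_gap":0.04},
    {"y":-0.0017, "finger_gap":0.04}
  ],
  "grip_force": 38
}}

```text
time_s: 8.43
tool_pos: [0.5622, 0.1481, 0.098]
tool_rot: [180.0, 0.0, 156.8]
force: [-1.2, -1.5, 4.9]
grip_width: 0.0408
grasp_force: 33.6
```

Call:
{"method": "steer_hand", "body": {
  "deltas": [
    {"finger_gap":0.04},
    {"finger_gap":0.04},
    {"finger_gap":0.04},
    {"finger_gap":0.04}
  ]
}}

```text
time_s: 8.77
tool_pos: [0.5621, 0.1481, 0.098]
tool_rot: [-180.0, -0.0, 156.8]
force: [-2.1, -1.7, 5.9]
grip_width: 0.0406
grasp_force: 34.9
```

Run:
```python
from h import *
s=env.read_camera("scene")["color"];w=env.read_camera("wrist")["color"]
o=np.zeros((580,800,3),np.uint8)
o[:320,:400]=cv2.resize(s[190:270,330:430],None,fx=4,fy=4,interpolation=2)
o[:320,400:]=cv2.resize(w[180:340,220:420],None,fx=2,fy=2,interpolation=2)
cv2.imwrite("pics/g1.png",o[:320])
```

```text
(no output)
```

View pics/g1.png

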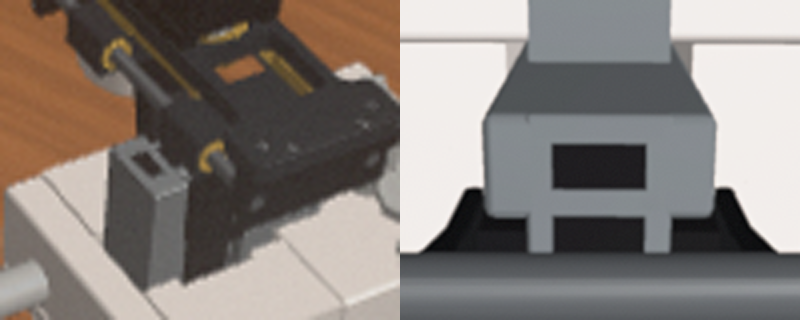

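The catches have slid in under the finger pads and the grip is central. Lifting gently now.

Converted, -0.02 m / 0.6 = -0.0333, -0.018 m / 0.6 = -0.03.

Call:
{"method": "steer_hand", "body": {
  "deltas": [
    {"z":-0.005, "finger_gap":0.04},
    {"z":-0.01, "finger_gap":0.04},
    {"z":-0.0167, "finger_gap":0.04},
    {"z":-0.0233, "finger_gap":0.04},
    {"z":-0.03, "finger_gap":0.04},
    {"z":-0.0333, "finger_gap":0.04}
  ]
}}

```text
time_s: 9.37
tool_pos: [0.5624, 0.1484, 0.1182]
tool_rot: [180.0, 0.0, 156.8]
force: [0.9, 0.5, -2.5]
grip_width: 0.0408
grasp_force: 33.8
```

Converted, -0.11 m / 0.6 = -0.1833, -0.1 m / 0.6 = -0.1667.

Call:
{"method": "steer_hand", "body": {
  "deltas": [
    {"z":-0.0167, "finger_gap":0.04},
    {"z":-0.0417, "finger_gap":0.04},
    {"z":-0.0667, "finger_gap":0.04},
    {"z":-0.0917, "finger_gap":0.04},
    {"z":-0.1167, "finger_gap":0.04},
    {"z":-0.1417, "finger_gap":0.04},
    {"z":-0.1667, "finger_gap":0.04},
    {"z":-0.1833, "finger_gap":0.04}
  ]
}}

```text
time_s: 10.03
tool_pos: [0.5627, 0.1483, 0.2299]
tool_rot: [179.9, 0.1, 156.8]
force: [-0.1, 0.2, -3.3]
grip_width: 0.0409
grasp_force: 33.8
```

Call:
{"method": "steer_hand", "body": {
  "deltas": [
    {"finger_gap":0.04},
    {"finger_gap":0.04},
    {"finger_gap":0.04},
    {"finger_gap":0.04},
    {"finger_gap":0.04},
    {"finger_gap":0.04}
  ]
}}

```text
time_s: 10.53
tool_pos: [0.5618, 0.1482, 0.2268]
tool_rot: [-179.9, -0.1, 156.8]
force: [0.1, -0.7, -3.7]
grip_width: 0.0411
grasp_force: 33.8
```

Run:
```python
from h import *
s=env.read_camera("scene")["color"];w=env.read_camera("wrist")["color"]
o=np.zeros((480,800,3),np.uint8)
o[:480,:400]=cv2.resize(s[130:370,270:470],None,fx=2,fy=2,interpolation=2)
o[:300,400:]=cv2.resize(w,(400,300))
cv2.imwrite("pics/l1.png",o)
```

```text
(no output)
```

View pics/l1.png

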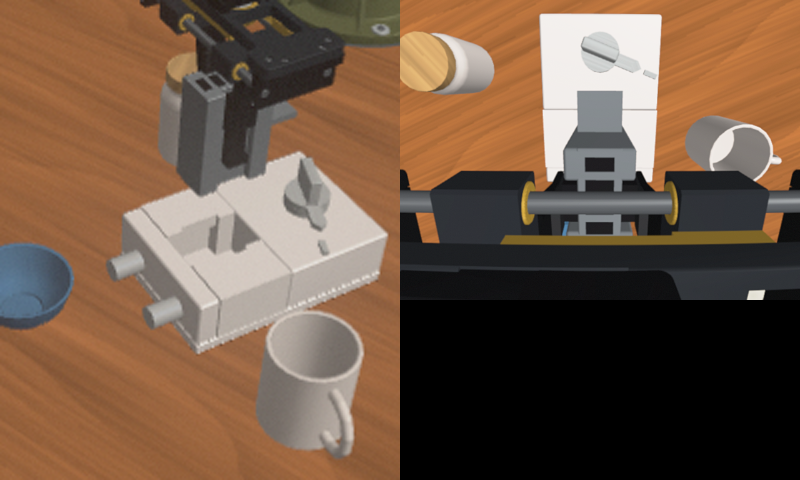

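The cassette hangs upright about 79 mm above the dock's top. The keeper still points at the rib, and the mug, jar and bowl are untouched.

```bash
python3 -c "
from cell import env
print(env.sign_off())"
```

```text
the job is handed in; nothing more can be done
None
```

Job handed in: the keeper points at the rib, and the cassette is held upright with both catches pinched, its underside about 8 cm above the dock's top by tool height; the mug, jar and bowl were left alone.

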